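# Load the bead polisher and switch it on

### The job

Without touching the beads with the fingers, use the hand scoop to move at least three wooden beads from the bin into the polisher's open bowl, then lay the scoop back flat on the bench, empty, with every bead in the bowl or the bin. Only once the bowl is loaded, take the key from its stand, push it fully home in the polisher's key switch, turn it clockwise to the stop (on) and leave it there. Do not disturb the pine cones, the glue bottle or the screwdriver.

Things in the scene. Friction and masses are not known exactly. Their poses are not given: they have to be found in the camera images.
- scoop: Aluminium hand scoop, 0.16 kg, flat on the bench, handle roughly towards the robot. Pan floor 90 (x) by 92 (y), 2.4 mm thick; origin at the centre of its underside, +x to the open front lip, z up. Pan 87 mm wide inside. Back wall 42 mm high at x = -45 mm; side walls 40 mm high at the back, 24 mm from x = 0, 12 mm from x = 22 mm, none past x = 35 mm.
- scoop_grip (a point): Grip point on the scoop's wooden handle, at (-85, 0, 72) mm in the scoop's frame, axes as the scoop's. The handle is a bar along x, 18 mm wide (y) and 16 mm tall, from 35 mm ahead of this point to 60 mm behind it.
- scoop_lip (a point): Middle of the scoop's front lip, at (45, 0, 0) mm in the scoop's frame.
- bin: Fixed plywood stock bin, open on top, 236 mm long (x) by 122 mm wide (y), walls 8 mm thick and 75 mm high, so 220 by 106 mm inside; origin at the centre of its underside, z up, +x away from the robot. The beads lie at the low far (+x) end against its wall, covering about 60 mm; the near half is clear.
- bin_floor (a point): Centre of the bin's inner floor, 26 mm above the bench, axes as the bin's. The floor slopes down by 7 degrees (0.122 rad) towards +x: 39.5 mm above the bench at the near end, 12.5 mm at the far end.
- bowl (a point): Point on the axis of the polisher's open round grey bowl, 29 mm above its inner floor and 40 mm below its rim; axes as the polisher's. Rim 125 mm above the bench, 192 mm across outside, about 180 mm inside, narrowing to about 135 mm at the floor; a cone 34 mm wide, 25 mm high stands in its middle.
- polisher: Bench vibratory polisher, fixed: green base 340 mm (x) by 200 mm (y), top 32 mm above the bench; origin at the centre of its underside, z up, front (-x) towards the robot. The bowl's axis is at x = +65 mm; the key switch stands at x = -115 mm, y = 0 on a low grey console (top 50 mm above the bench).
- slot (a point): Centre of the key slot's mouth, on top of the steel lock barrel, 81 mm above the bench; turns with the barrel, z up. The barrel is a block 32 mm square; its slot is 9 mm along x by 18 mm along y, 26 mm deep, with a 2.5 mm chamfer. The key fits either way round, its x along the slot's x.
- switch (a joint): Turn of the lock barrel, rad: 0 is off; it turns clockwise seen from above to its stop at 1.2 (on). Starts between 0 and 0.15. Stays where left; light friction (0.04 N m). The key has about 0.2 rad of play either way in the slot.
- key: Loose key, upright, blade down in the key stand's slot. Origin at the blade's tip, z up the key. Steel blade 6 (x) by 15 (y), 24 mm long, its last 4 mm slimmer (3.5 by 11). Black head from z = 24 to 60 mm, 10 mm thick (x), 34 mm wide (y): pinch it across its thickness near z = 48 mm. Fully home in the switch its head rests on the barrel, tip 24 mm below the slot's mouth.
- key_stand: Fixed wooden block 60 by 60 mm, 30 mm high, that the key stands in (key tip 6 mm above the bench); origin at the centre of its underside. Lift the key straight up by 30 mm to free it.
- cone1: Pine cone, loose bystander, 44 mm across, 50 mm high, origin under its base. Leave alone.
- cone2: Another such pine cone. Leave alone.
- glue: White glue bottle, loose bystander, 52 mm across, 130 mm high, origin under its base. Leave alone.
- driver: Screwdriver lying on the bench, loose bystander, its length along x. Leave alone.
- bead0: Wooden bead, a 28 mm ball of 10 g with a dark hole drawn on it, one of six alike in the bin; origin at its centre.
- bead1: Wooden bead, a 28 mm ball of 10 g with a dark hole drawn on it, one of six alike in the bin; origin at its centre.
- bead2: Wooden bead, a 28 mm ball of 10 g with a dark hole drawn on it, one of six alike in the bin; origin at its centre.
- bead3: Wooden bead, a 28 mm ball of 10 g with a dark hole drawn on it, one of six alike in the bin; origin at its centre.
- bead4: Wooden bead, a 28 mm ball of 10 g with a dark hole drawn on it, one of six alike in the bin; origin at its centre.
- bead5: Wooden bead, a 28 mm ball of 10 g with a dark hole drawn on it, one of six alike in the bin; origin at its centre.

How it is judged (in metres and radians):
On the way, in this order (a step that is already met when the one before it is completed fails the run):
1. at least three beads lie in the polisher's bowl ((distance between each of bead0, bead1, bead2 and bowl below 0.078 m or distance between each of bead0, bead1, bead3 and bowl below 0.078 m or distance between each of bead0, bead1, bead4 and bowl below 0.078 m or distance between each of bead0, bead1, bead5 and bowl below 0.078 m or distance between each of bead0, bead2, bead3 and bowl below 0.078 m or distance between each of bead0, bead2, bead4 and bowl below 0.078 m or distance between each of bead0, bead2, bead5 and bowl below 0.078 m or distance between each of bead0, bead3, bead4 and bowl below 0.078 m or distance between each of bead0, bead3, bead5 and bowl below 0.078 m or distance between each of bead0, bead4, bead5 and bowl below 0.078 m or distance between each of bead1, bead2, bead3 and bowl below 0.078 m or distance between each of bead1, bead2, bead4 and bowl below 0.078 m or distance between each of bead1, bead2, bead5 and bowl below 0.078 m or distance between each of bead1, bead3, bead4 and bowl below 0.078 m or distance between each of bead1, bead3, bead5 and bowl below 0.078 m or distance between each of bead1, bead4, bead5 and bowl below 0.078 m or distance between each of bead2, bead3, bead4 and bowl below 0.078 m or distance between each of bead2, bead3, bead5 and bowl below 0.078 m or distance between each of bead2, bead4, bead5 and bowl below 0.078 m or distance between each of bead3, bead4, bead5 and bowl below 0.078 m)), for 0.3 s.
2. the key is home in the switch and turned on (value of joint switch above 1 rad and horizontal distance between key and slot below 0.005 m and z of key in the frame of slot below -0.018 m), for 0.2 s.
At the end, for the whole second after the job is handed in: At least three beads in the bowl, within 78 mm of its point, the rest there or in the bin; scoop released, still, flat on the bench (8 mm, 0.12 rad); key released in the switch, within 5 mm of the slot centre, tip 18 mm or more below its mouth, switch beyond 1.0 rad (all of step 2 and (distance between each of bead0, bead1, bead2 and bowl below 0.078 m or distance between each of bead0, bead1, bead3 and bowl below 0.078 m or distance between each of bead0, bead1, bead4 and bowl below 0.078 m or distance between each of bead0, bead1, bead5 and bowl below 0.078 m or distance between each of bead0, bead2, bead3 and bowl below 0.078 m or distance between each of bead0, bead2, bead4 and bowl below 0.078 m or distance between each of bead0, bead2, bead5 and bowl below 0.078 m or distance between each of bead0, bead3, bead4 and bowl below 0.078 m or distance between each of bead0, bead3, bead5 and bowl below 0.078 m or distance between each of bead0, bead4, bead5 and bowl below 0.078 m or distance between each of bead1, bead2, bead3 and bowl below 0.078 m or distance between each of bead1, bead2, bead4 and bowl below 0.078 m or distance between each of bead1, bead2, bead5 and bowl below 0.078 m or distance between each of bead1, bead3, bead4 and bowl below 0.078 m or distance between each of bead1, bead3, bead5 and bowl below 0.078 m or distance between each of bead1, bead4, bead5 and bowl below 0.078 m or distance between each of bead2, bead3, bead4 and bowl below 0.078 m or distance between each of bead2, bead3, bead5 and bowl below 0.078 m or distance between each of bead2, bead4, bead5 and bowl below 0.078 m or distance between each of bead3, bead4, bead5 and bowl below 0.078 m) and (distance between bead0 and bowl below 0.078 m or (x of bead0 in the frame of bin between -0.115 and 0.115 m and y of bead0 in the frame of bin between -0.057 and 0.057 m and z of bead0 in the frame of bin below 0.08 m)) and (distance between bead1 and bowl below 0.078 m or (x of bead1 in the frame of bin between -0.115 and 0.115 m and y of bead1 in the frame of bin between -0.057 and 0.057 m and z of bead1 in the frame of bin below 0.08 m)) and (distance between bead2 and bowl below 0.078 m or (x of bead2 in the frame of bin between -0.115 and 0.115 m and y of bead2 in the frame of bin between -0.057 and 0.057 m and z of bead2 in the frame of bin below 0.08 m)) and (distance between bead3 and bowl below 0.078 m or (x of bead3 in the frame of bin between -0.115 and 0.115 m and y of bead3 in the frame of bin between -0.057 and 0.057 m and z of bead3 in the frame of bin below 0.08 m)) and (distance between bead4 and bowl below 0.078 m or (x of bead4 in the frame of bin between -0.115 and 0.115 m and y of bead4 in the frame of bin between -0.057 and 0.057 m and z of bead4 in the frame of bin below 0.08 m)) and (distance between bead5 and bowl below 0.078 m or (x of bead5 in the frame of bin between -0.115 and 0.115 m and y of bead5 in the frame of bin between -0.057 and 0.057 m and z of bead5 in the frame of bin below 0.08 m)) and height (world z) of scoop below 0.008 m and angle between scoop's own z axis and vertical below 0.12 rad and linear speed of scoop below 0.02 m/s and contact force between the fingers and scoop below 0.1 N and contact force between the fingers and key below 0.1 N); the robot touches nothing.
It fails at once if the fingers touch a bead (contact force between the fingers and bead0 above 0.3 N or contact force between the fingers and bead1 above 0.3 N or contact force between the fingers and bead2 above 0.3 N or contact force between the fingers and bead3 above 0.3 N or contact force between the fingers and bead4 above 0.3 N or contact force between the fingers and bead5 above 0.3 N).
It fails at once if a pine cone is moved by more than 30 mm (distance of cone1 from where it was at the start of the episode above 0.03 m).
It fails at once if a pine cone is moved by more than 30 mm (distance of cone2 from where it was at the start of the episode above 0.03 m).
It fails at once if the glue bottle is moved by more than 30 mm (distance of glue from where it was at the start of the episode above 0.03 m).
It fails at once if the screwdriver is moved by more than 30 mm (distance of driver from where it was at the start of the episode above 0.03 m).
It also fails if it takes over 72 s, if anything falls off the work surface, if the arm or the gripper's body presses on something with over 40 N, if the wrist force passes 120 N, or if a joint passes its speed limit or range.

### The arm

A 6-joint arm with a two-finger parallel gripper is mounted at the origin on the work surface. World frame = base frame: x ahead of the robot, y to its left, z up, the work surface at z = 0. Lengths are in m, angles in degrees, forces in N, time in s.
With the tool pointing down it reaches from about 0.325 to 0.85 m from the base axis. Payload 15.5 kg.
Tool frame: the origin (TCP) lies at the very end of the fingers, on their centre line; the grasp point (between the pads) lies arm.grip_depth behind it (arm.grip_depth is the distance from the TCP to the grasp point, in m); z points along the fingers, y is the direction in which the jaws open and shut (so a half turn about z gives the same grasp; the last joint's range is limited). The gripper opens to 91 mm and grips with 3 to 60 N. Pads are 32 mm wide; open, the fingers measure 118 mm over their backs; the gripper's body (76 mm by 178 mm) begins 60 mm behind the grasp point.
Start: joints at [63.111, 28.281, 77.091, -0, 74.628, -5.472], TCP at [0.228, 0.582, 0.214] pointing down, gripper open.
Joint ranges: [-166.48, 166.48], [-47.26, 123.95], [12.59, 153.08], [-70.14, 250.14], [6.76, 159.57], [-176.63, 176.63]. Speed limits (degrees/s): [108.29, 108.29, 147.25, 172.46, 172.46, 172.46].

### API

Orientations are given as a 3x3 rotation matrix whose columns are the frame's x, y, z axes.
In Python, from rig import arm gives the robot as it stands. Calls block until the motion is done:
- arm.move_to(position, orientation): joint-space move of the TCP to a pose.
- arm.move_l(position, orientation=None, feed=0.15): straight line of the TCP; orientation=None keeps the orientation; feed is the mean speed in m/s.
- arm.move_joints(angles): joint-space move.
- arm.grip(opening): finger opening in m; the grip force is fixed at half the most; returns when the fingers have stopped.
- arm.sleep(seconds).
- arm.solve_ik(position, orientation): joint angles nearest the present ones, or None.
- arm.snapshot(name): name is "side" or "top" or "wrist"; returns the picture (420x560x3 uint8, red, green, blue); there is no depth.
- arm.get_calibration(name): a dict with "intrinsics" (3x3 intrinsics, pixels), "cam_to_world" (4x4, takes a point from camera to world coordinates). Camera axes: x right, y down, z forward; pixel columns grow to the right and rows downward; lengths in m; the calibration is good to about 2 mm. A picture is of the moment at which its call begins: read the wrist's pose just before it. get_calibration takes no time and is no camera call; for the wrist camera it gives the pose at the moment of the call.
A pose or a line that the arm cannot do raises arm.Unreachable and nothing moves.
- arm.sign_off(): hands the job in, once; it reports no verdict.
Readings, each from a call of its own:
- arm.current_t(): time.
- arm.current_joint_positions(): joint angles.
- arm.current_dq(): joint speeds.
- arm.current_tau(): joint torques, N m.
- arm.current_ee_pos(): TCP position.
- arm.current_tool_rot(): TCP orientation.
- arm.current_force(): force on the tool from outside, world axes, zero at the start.
- arm.current_torque(): the same for the moment, N m.
- arm.current_width(): finger opening in m.
Only numpy, scipy, OpenCV 4.12 (cv2) and the standard library are available. Lean on these libraries where they do the work, as an engineer would, in place of code of your own. Each camera call takes 0.05 s, during which the arm holds its last target.

## Working session

There is one attempt and no reset: what is moved stays moved. The work goes in short steps, each a Python script; the robot and the scene stay as the last script left them, time stands still between calls to the robot, and variables do not carry over. Pictures are saved under pics/ and viewed, and the job is handed in when it is done.

```bash
ls; mkdir -p pics
python3 - <<'E'
from rig import arm
import cv2,numpy as np
np.set_printoptions(precision=4,suppress=True)
for n in ["side","top","wrist"]:
    im=arm.snapshot(n); cv2.imwrite(f"pics/{n}0.png",im[:,:,::-1])
    c=arm.get_calibration(n); print(n,c["intrinsics"],c["cam_to_world"])
print(arm.grip_depth,arm.current_t(),arm.current_tool_rot(),arm.current_width())
E
```

```text
pics
side [[448.2924   0.     282.4146]
 [  0.     448.2924 205.5571]
 [  0.       0.       1.    ]] [[ 0.8538 -0.3503  0.3852  0.2723]
 [-0.5203 -0.6011  0.6066 -0.5638]
 [ 0.019  -0.7183 -0.6955  0.7259]
 [ 0.      0.      0.      1.    ]]
top [[466.8096   0.     273.3532]
 [  0.     466.8096 208.3903]
 [  0.       0.       1.    ]] [[-0.023  -0.989   0.1459  0.449 ]
 [-0.9997  0.0226 -0.0049  0.0042]
 [ 0.0016 -0.146  -0.9893  1.1091]
 [ 0.      0.      0.      1.    ]]
wrist [[296.8908   0.     279.8243]
 [  0.     296.8908 207.4585]
 [  0.       0.       1.    ]] [[ 0.3647  0.9044  0.2217  0.167 ]
 [ 0.9311 -0.3535 -0.0895  0.6066]
 [-0.0025  0.239  -0.971   0.385 ]
 [ 0.      0.      0.      1.    ]]
0.0188 0.15 [[-0.9309  0.3652 -0.0004]
 [ 0.3652  0.9309 -0.0008]
 [ 0.0001 -0.0009 -1.    ]] 0.09102022653320488
```

View pics/top0.png

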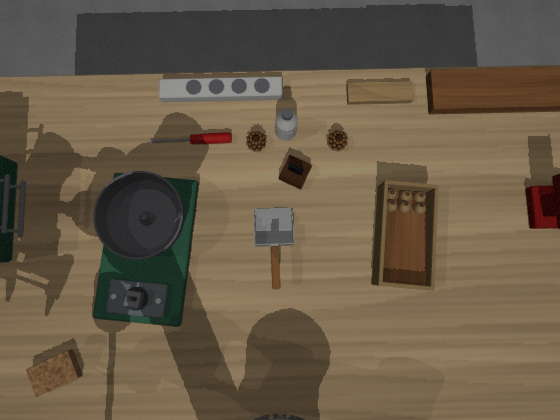

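View pics/side0.png

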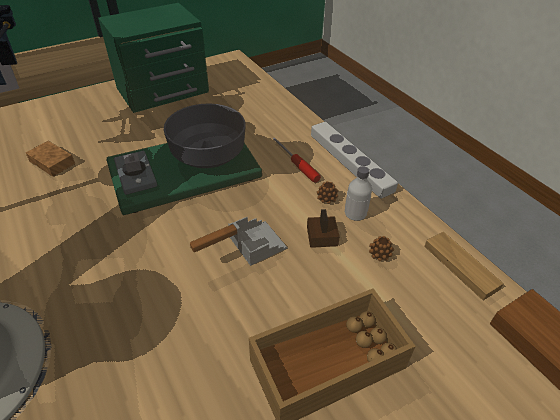

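View pics/wrist0.png

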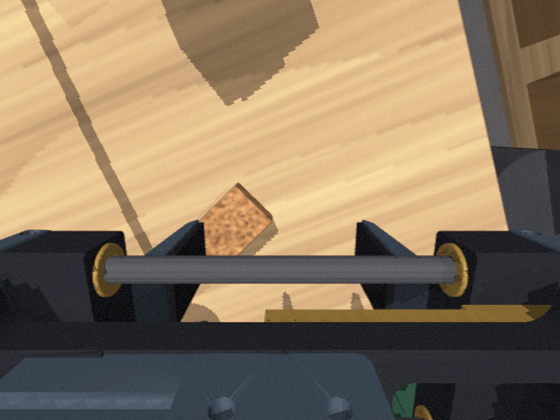

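Top view: the polisher is on the left (bowl about (138,215), lock about (136,298)). The scoop is at (274,228) with its handle to the robot, the key stand at (295,171), and the bin at (405,235) with beads at its far end. I'll enlarge these for measuring.

Run:
```python
import cv2
im=cv2.imread("pics/top0.png")
def crop(n,x0,y0,x1,y1,s): 
    c=cv2.resize(im[y0:y1,x0:x1],None,fx=s,fy=s,interpolation=cv2.INTER_CUBIC)
    c=cv2.convertScaleAbs(c,alpha=1.6,beta=15)
    cv2.imwrite(f"pics/{n}.png",c)
crop("c_scoop",245,150,325,300,4)
crop("c_bin",365,175,445,295,5)
crop("c_pol",85,165,205,330,3.6)
im=cv2.imread("pics/side0.png")
crop("s_mid",180,180,350,280,4)
```

```text
(no output)
```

View pics/c_scoop.png

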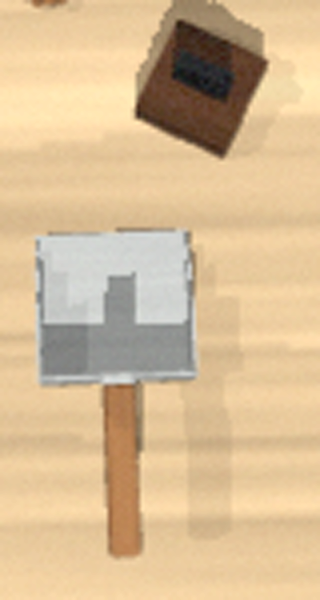

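View pics/c_bin.png

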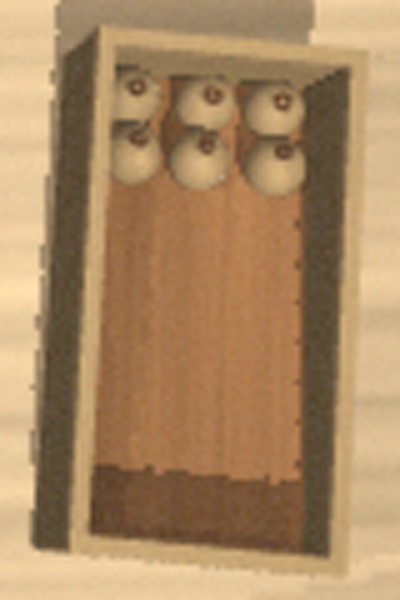

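View pics/c_pol.png

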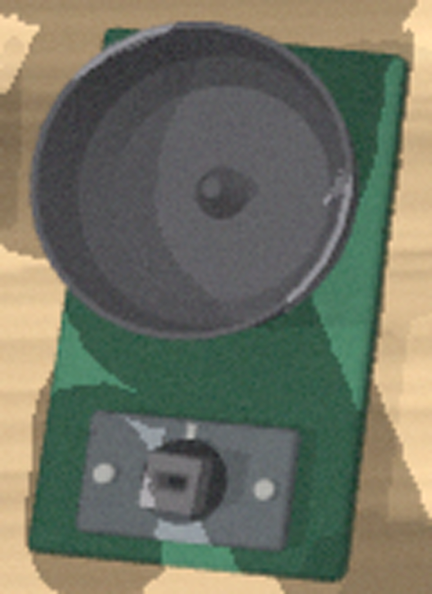

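View pics/s_mid.png

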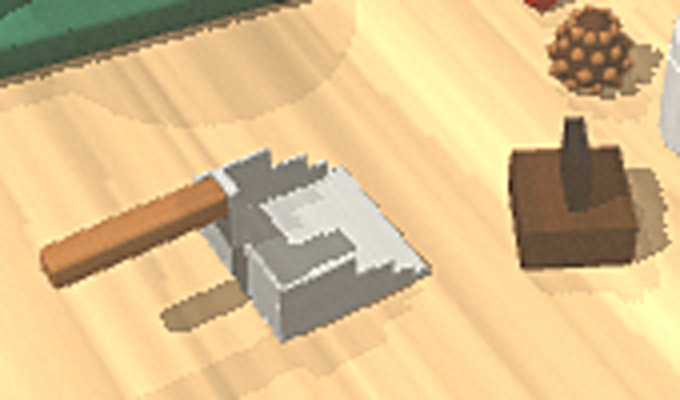

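```bash
cat > h.py <<'E'
from rig import arm
import cv2,numpy as np
np.set_printoptions(precision=4,suppress=True)
def ray(c,uv,z):
    K,T=c["intrinsics"],c["cam_to_world"]
    d=T[:3,:3]@np.linalg.solve(K,[uv[0],uv[1],1.]); o=T[:3,3]
    return (o+d*(z-o[2])/d[2])
def proj(c,p):
    K,T=c["intrinsics"],c["cam_to_world"]
    q=K@(T[:3,:3].T@(np.array(p)-T[:3,3])); return q[:2]/q[2]
def down(yaw):  # tool x axis at yaw(rad), z down
    c,s=np.cos(yaw),np.sin(yaw)
    return np.array([[c,s,0],[s,-c,0],[0,0,-1.]])
def save(n,name,crop=None,s=1,a=1.5):
    c=arm.get_calibration(name); im=arm.snapshot(name)[:,:,::-1]
    cv2.imwrite(f"pics/{n}_raw.png",im); np.save(f"pics/{n}_T.npy",c["cam_to_world"])
    if crop: im=im[crop[1]:crop[3],crop[0]:crop[2]]
    im=cv2.convertScaleAbs(cv2.resize(im,None,fx=s,fy=s,interpolation=cv2.INTER_CUBIC),alpha=a,beta=10)
    cv2.imwrite(f"pics/{n}.png",im); return c
E
python3 - <<'E'
from h import *
t=arm.get_calibration("top"); s=arm.get_calibration("side")
def P(pts,o,sc,z,c=t):
    r=np.array([ray(c,(np.array(p)+.5)/sc-.5+np.array(o),z) for p in pts]); return r
def show(n,r): print(n,r[:,:2].tolist() if 0 else r[:,:2].round(4).tolist(),'mean',r.mean(0).round(4))
def yaw(a,b): return np.degrees(np.arctan2(*(b-a)[[1,0]]))
S=(245,150)
lip=P([(37,234),(190,230)],S,4,.0024); show('lip',lip); print('yaw',yaw(lip[1],lip[0])-90)
bk=P([(40,384),(196,380)],S,4,.042); show('backwall top',bk); print(yaw(bk[1],bk[0])-90)
h=P([(125,555),(119,385)],S,4,.080); show('handle',h); print(yaw(h[0],h[1]))
ks=P([(183,20),(268,60),(224,158),(137,115)],S,4,.03); show('stand',ks); print(yaw(ks[1],ks[0]),yaw(ks[3],ks[0]))
kh=P([(175,50),(235,70)],S,4,.066); show('key far edge',kh); print(yaw(kh[1],kh[0]))
b=P([(100,27),(370,52),(350,575),(72,552)],(365,175),5,.075); show('bin',b); print(yaw(b[3],b[0]),yaw(b[2],b[1]),yaw(b[1],b[0])-90)
p=P([(107,28),(408,57),(346,580),(30,550)],(85,165),3.6,.032); show('pol',p); print(yaw(p[3],p[0]),yaw(p[2],p[1]),yaw(p[2],p[3])-90)
show('bowl',P([(193,180)],(85,165),3.6,.125)); show('slot',P([(175,482)],(85,165),3.6,.081))
S=(180,180)
ss=P([(348,172),(432,272)],S,4,.0024,s); show('lip side',ss);print(yaw(ss[1],ss[0])-90)
show('handle end side', P([(52,262)],S,4,.08,s))
show('stand side',P([(512,155),(620,150),(635,235),(518,238)],S,4,.03,s))
show('key top side',P([(574,118)],S,4,.066,s))
E
```

```text
lip [[0.614, 0.0453], [0.6143, -0.0464]] mean [ 0.6141 -0.0005  0.0024]
yaw 0.20781147940328992
backwall top [[0.5215, 0.0436], [0.5217, -0.0455]] mean [ 0.5216 -0.001   0.042 ]
0.15397161756968103
handle [[0.425, -0.0024], [0.5173, -0.0013]] mean [ 0.4712 -0.0018  0.08  ]
0.6853153778659011
stand [[0.7364, -0.0446], [0.7109, -0.0943], [0.6525, -0.0664], [0.6794, -0.0159]] mean [ 0.6948 -0.0553  0.03  ]
62.82034989884192 -26.780727616513058
key far edge [[0.7093, -0.0379], [0.6968, -0.0719]] mean [ 0.703  -0.0549  0.066 ]
69.79532201975374
bin [[0.6607, -0.2539], [0.6464, -0.3751], [0.4143, -0.349], [0.427, -0.2281]] mean [ 0.5371 -0.3015  0.075 ]
-6.298222629169691 -6.421449968143105 -6.71179030651912
pol [[0.7022, 0.3716], [0.6783, 0.1746], [0.346, 0.2131], [0.3689, 0.4109]] mean [0.5238 0.2925 0.032 ]
-6.717927047339126 -6.612695437833483 -6.602960494502099
bowl [[0.5873, 0.2867]] mean [0.5873 0.2867 0.125 ]
slot [[0.4105, 0.3066]] mean [0.4105 0.3066 0.081 ]
lip side [[0.614, 0.0382], [0.6159, -0.0477]] mean [ 0.615  -0.0048  0.0024]
1.2373539486616636
handle end side [[0.4275, -0.0068]] mean [ 0.4275 -0.0068  0.08  ]
stand side [[0.6842, -0.0186], [0.7372, -0.0452], [0.7073, -0.0995], [0.6535, -0.0703]] mean [ 0.6955 -0.0584  0.03  ]
key top side [[0.7062, -0.0407]] mean [ 0.7062 -0.0407  0.066 ]
```

```bash
cat >> h.py <<'E'
from scipy.spatial.transform import Rotation as Ro
def scoop_R(yaw,pitch): return Ro.from_euler('ZY',[yaw,-pitch],degrees=True).as_matrix()
def tool_of(p,yaw,pitch):
    """TCP pose for scoop origin p, yaw deg, lip-up pitch deg"""
    R=scoop_R(yaw,pitch); Rt=R@np.diag([1,-1,-1.])
    g=np.array(p)+R@np.array([-.085,0,.072])
    return g+Rt[:,2]*arm.grip_depth, Rt
def lip_to_org(lip,yaw,pitch): return np.array(lip)-scoop_R(yaw,pitch)@np.array([.045,0,0])
BIN=np.array([.537,-.3015,0]); BYAW=-6.4
def binp(x,y,z):
    return BIN+Ro.from_euler('z',BYAW,degrees=True).apply([x,y,z])
BOWL=np.array([.588,.286,.085])
SC=np.array([.569,-.0008,0]); SYAW=.35
E
python3 - <<'E'
from h import *
t=arm.get_calibration("top"); s=arm.get_calibration("side")
print('glue', ray(t,(286,136),0.0), ray(t,(287,114),.13), ray(s,(364,172),.13),'cones',ray(t,(256,141),.025),ray(t,(337,141),.025))
print('driver',ray(t,(232,138),.01))
def chk(n,p,y,pi):
    q=arm.solve_ik(*tool_of(p,y,pi)); print(n,None if q is None else np.round(q,1))
chk('grasp',SC,SYAW,0)
for x in (0,.06): 
    for pi in (-7,25): chk(f'bin{x}',binp(x,0,.03),BYAW,pi)
chk('lift',binp(0,0,.2),BYAW,25)
u=np.array([np.cos(np.radians(26)),np.sin(np.radians(26)),0])
for pi in (25,0,-30,-50): chk('pour',lip_to_org(BOWL+[0,0,.06]-u*.05,26,pi),26,pi)
p,R=tool_of(SC,SYAW,0)
arm.move_to(p+[0,0,.10],R); arm.move_l(p,feed=.15)
print(arm.current_t(),p,arm.current_ee_pos())
save('g1','side',(150,150,350,300),4);
E
```

```text
glue [ 0.7917 -0.0366  0.    ] [ 0.8012 -0.0353  0.13  ] [ 0.8014 -0.0439  0.13  ] cones [0.7732 0.0366 0.025 ] [ 0.7688 -0.1576  0.025 ]
driver [0.7866 0.0953 0.01  ]
grasp [ -7.2  30.9 106.4  -0.   42.6  82.4]
bin0 [-36.5  33.3  90.6  -4.   62.2  61.9]
bin0 [-51.9  32.9 120.   63.6  19.7 -14.9]
bin0.06 [-33.8  36.9  82.3  -3.5  67.   64.2]
bin0.06 [-46.4  34.3 113.1  51.6  20.3   2.9]
lift [-51.9  13.  109.6  26.5  42.5  27.1]
pour [ 14.9  15.6 125.7  18.4  14.9  62.1]
pour [18.7 17.3 98.9 -0.  63.8 82.7]
pour [ 21.   34.3  66.5  -2.6 109.   84.8]
pour [ 21.8  49.3  44.1  -4.6 136.4  84. ]
3.25 [ 0.484  -0.0013  0.0532] [ 0.4844 -0.0012  0.0537]
```

View pics/g1.png

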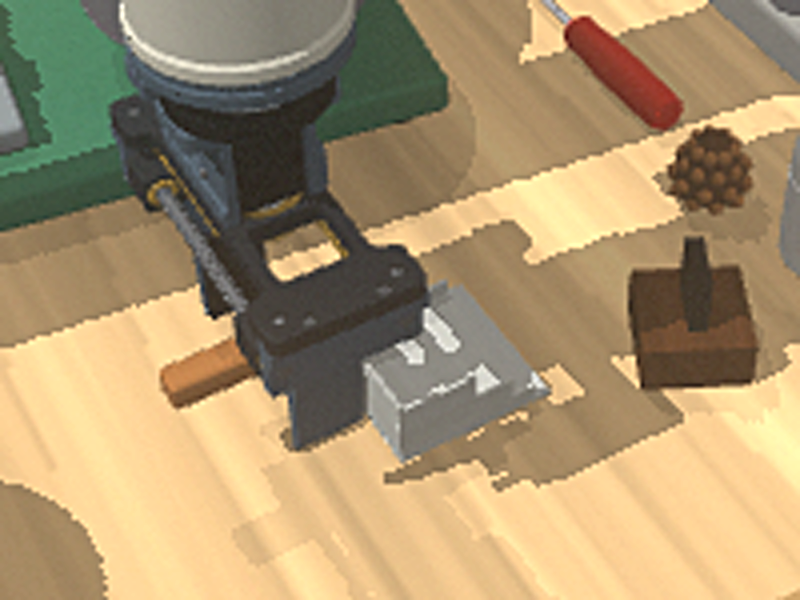

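The open gripper is lined up over the handle, so I'll grip and lift.

Run:
```python
from h import *
arm.grip(0.0); print(arm.current_width(),arm.current_force())
p,R=tool_of(SC,SYAW,0)
arm.move_l(p+[0,0,.12],feed=.15); print(arm.current_force(),arm.current_torque(),arm.current_t())
save('g2','side',(150,100,400,287),3)
save('g2w','wrist')
for pi in (0,5,10,15,20):
  for pz in (.03,.09,.15):
    q=arm.solve_ik(*tool_of(binp(.04,0,pz),BYAW,pi)); print(pi,pz,np.round(q,1) if q is not None else None)
```

```text
0.017752096201000996 [-0.1473 -0.3019 -0.4436]
[-0.3906  0.3917 -1.2825] [-0.06    0.2841 -0.0398] 5.3583
0 0.03 [-37.   33.3  92.3  -0.   54.4  59.4]
0 0.09 [-37.   28.7  89.1  -0.   62.1  59.4]
0 0.15 [-37.   24.8  85.2  -0.   70.   59.4]
5 0.03 [-38.9  32.1  97.3   3.7  46.5  55. ]
5 0.09 [-38.9  27.2  94.1   3.3  54.5  55.7]
5 0.15 [-38.9  22.9  90.2   3.   62.7  56.2]
10 0.03 [-41.   31.5 102.1   9.1  38.5  48.7]
10 0.09 [-41.   26.1  99.    7.8  46.9  50.5]
10 0.15 [-41.   21.4  95.1   6.9  55.4  51.9]
15 0.03 [-43.2  31.5 106.7  17.6  30.8  38.9]
15 0.09 [-43.2  25.6 103.8  14.1  39.4  43.1]
15 0.15 [-43.2  20.4 100.   12.   48.2  46.1]
20 0.03 [-45.6  32.3 111.2  31.9  24.1  22.9]
20 0.09 [-45.6  25.7 108.4  23.8  32.4  32.2]
20 0.15 [-45.6  19.9 104.7  19.1  41.2  37.9]
```

View pics/g2.png

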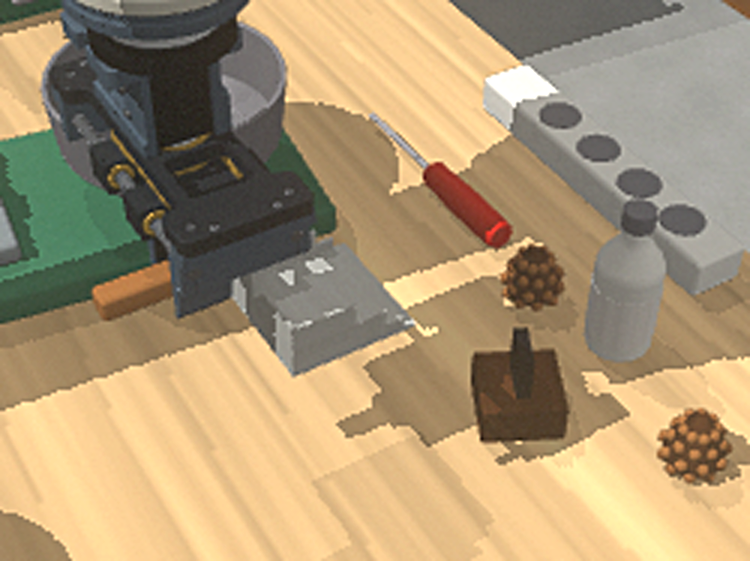

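View pics/g2w.png

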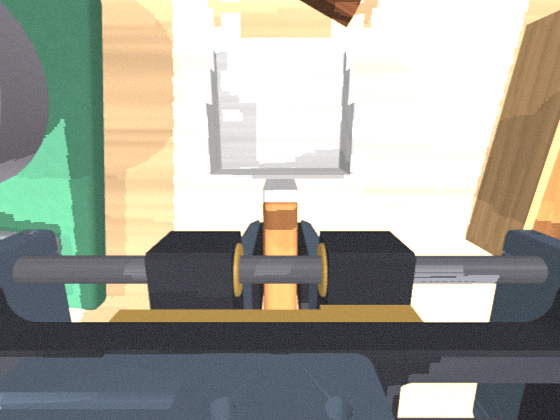

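Scoop held. The wrist picture shows the pan level ahead at (210-350, 40-175). I'll check for droop, then move over the bin.

Run:
```python
from h import *
s=arm.get_calibration("side")
p,R=tool_of(SC,SYAW,0); off=arm.current_ee_pos()-p
sp=SC+off
Rs=scoop_R(SYAW,0)
for c in ([.045,-.046,.0024],[-.045,-.046,.0],[-.145,.0,.08]): print(c,proj(s,sp+Rs@c), (proj(s,sp+Rs@c)-[150,100])*3)
org=binp(-.012,0,.13)
pp,RR=tool_of(org,BYAW,-7)
arm.move_l(pp,RR,feed=.2)
org=binp(-.012,0,.026+.1228*.012+.03); pp,RR=tool_of(org,BYAW,-7)
arm.move_l(pp,RR,feed=.15)
print(arm.current_t(),arm.current_force())
save('b1','top',(355,165,455,305),4)
save('b1w','wrist')
save('b1s','side',(200,200,450,420),3)
```

```text
[0.045, -0.046, 0.0024] [287.9946 207.3886] [413.9837 322.1659]
[-0.045, -0.046, 0.0] [246.9653 225.5497] [290.896 376.649]
[-0.145, 0.0, 0.08] [180.8104 198.2422] [ 92.4311 294.7265]
7.7083 [-0.5161 -0.295  -1.1952]
```

View pics/b1.png

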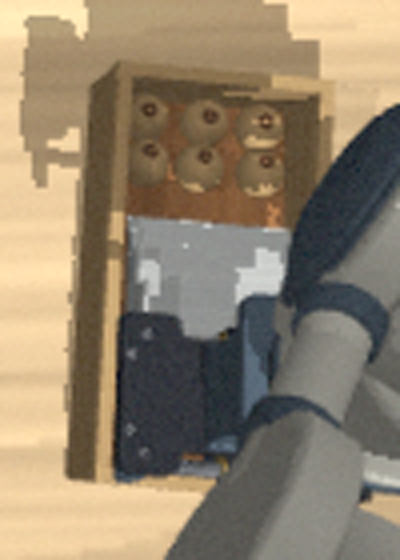

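View pics/b1w.png

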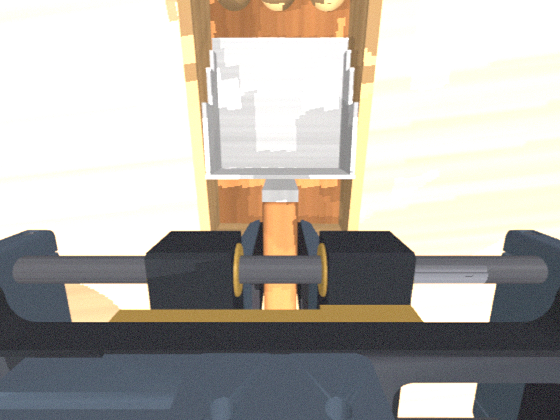

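View pics/b1s.png

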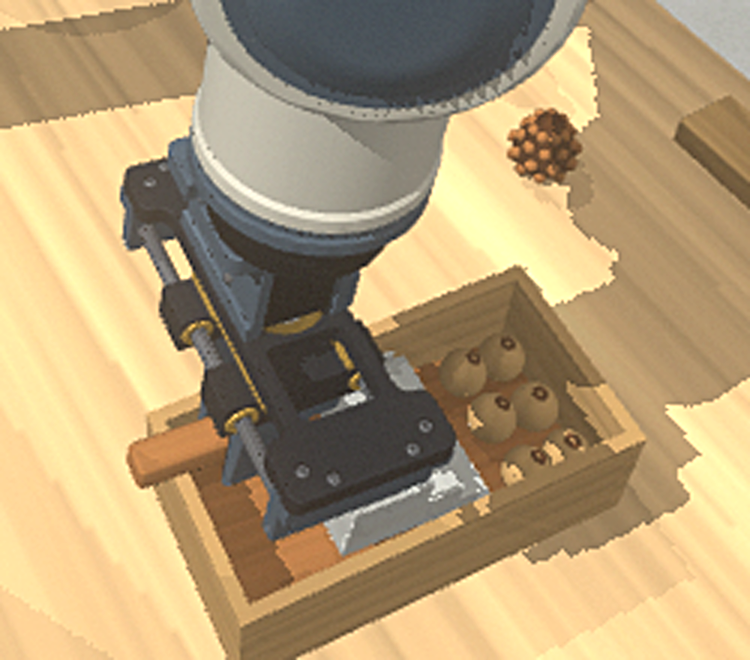

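The scoop is centred between the bin walls, with a clear floor below and the beads ahead. I'll lower it until it touches the floor.

Run:
```python
from h import *
f0=arm.current_force(); print(f0)
z=.026+.1228*.012+.006
def go(x,z,pi,feed,y=0):
    p,R=tool_of(binp(x,y,z),BYAW,pi); arm.move_l(p,R,feed=feed)
go(-.012,z,-7,.1)
for k in range(10):
    f=arm.current_force(); print(round(z*1000,2),f)
    if f[2]-f0[2]>1.5: break
    z-=.001; go(-.012,z,-7,.02)
print(arm.current_t())
```

```text
[ 0.0364 -0.4123 -1.934 ]
33.47 [ 0.4549 -0.1474 -1.9457]
32.47 [ 0.2252  0.582  -2.2036]
31.47 [ 0.0149  0.7698 -1.7276]
30.47 [-0.067  0.284 -1.959]
29.47 [ 0.4144  0.5845 -1.3335]
28.47 [-0.6151 -0.5472 -1.6098]
27.47 [ 0.2735 -0.2425 -0.4554]
26.47 [-4.9503  1.1143 14.0561]
10.0
```

Run:
```python
from h import *
def go(x,z,pi,feed,y=0):
    p,R=tool_of(binp(x,y,z),BYAW,pi); arm.move_l(p,R,feed=feed)
fl=lambda x:.0272-.1228*(x+.012)+.0006
for x in (-.012,.02,.035,.045,.052,.058):
    go(x,fl(x),-7,.06 if x>-.01 else .02); print(x,arm.current_force())
print(arm.current_t())
save('b2','top',(355,165,455,305),4)
save('b2w','wrist')
save('b2s','side',(200,200,450,420),3)
```

```text
-0.012 [ 0.3196  0.4568 -1.4429]
0.02 [ 0.4217 -0.1733 -1.2135]
0.035 [-0.5123  0.603  -2.4812]
0.045 [-7.2041  1.8487  4.5619]
0.052 [-21.8604   1.1241  15.2154]
0.058 [-26.1883   1.2708  18.9892]
12.1667
```

View pics/b2.png

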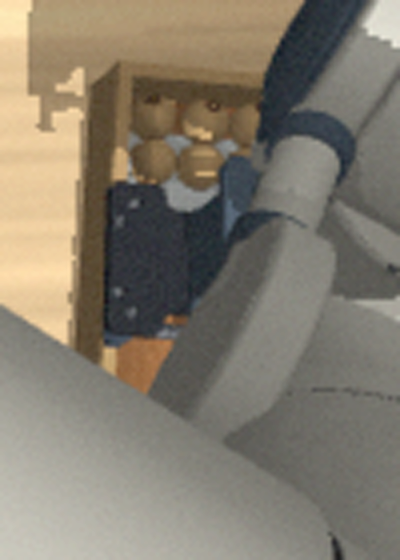

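View pics/b2w.png

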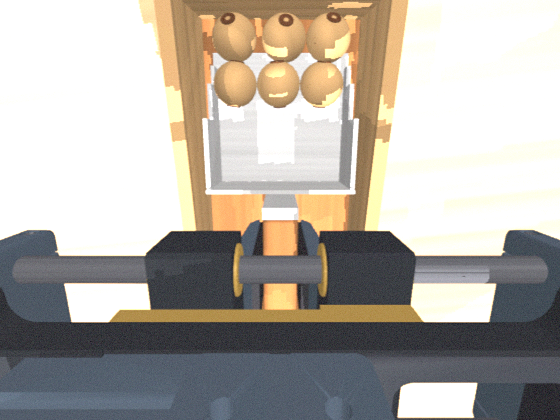

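View pics/b2s.png

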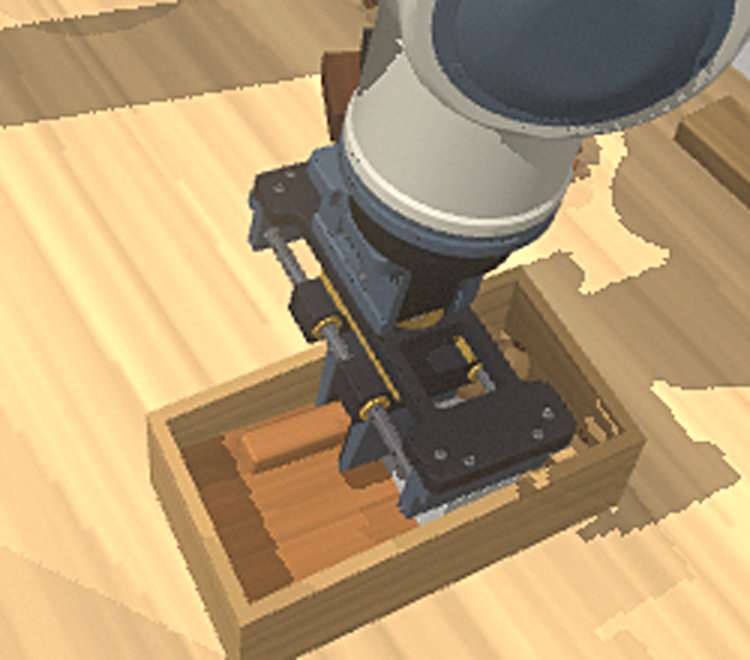

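The front row of three beads is in the pan and the far row is at the lip. The back wall dropped from row 175 to 190 with the same width, so the scoop slid about 9 mm back in the grip. I'll update that offset and tilt the lip up about the heel.

```bash
sed -i 's/np.array(\[-.085,0,.072\])/np.array([GX,0,.072])/; s/^BIN=/GX=-.076\nBIN=/' h.py
python3 - <<'E'
from h import *
def heel(xh,dz,pi):
    floor=.0272-.1228*(xh+.012)
    h=binp(xh,0,floor+dz); o=h+scoop_R(BYAW,pi)@np.array([.045,0,0])
    return tool_of(o,BYAW,pi)
for xh,dz,pi in ((.003,.001,-4),(.001,.002,0),(-.001,.003,4),(-.002,.004,8)):
    p,R=heel(xh,dz,pi); arm.move_l(p,R,feed=.02); print(pi,arm.current_force())
print(arm.current_t())
save('b3w','wrist')
save('b3','top',(355,165,455,305),4)
E
```

```text
-4 [-1.1321  0.3243 -2.8438]
0 [-2.5892 -0.4156 -2.1086]
4 [-4.3156  0.6484 -1.11  ]
8 [ 0.3767 -0.841  -2.4676]
13.9417
```

View pics/b3w.png

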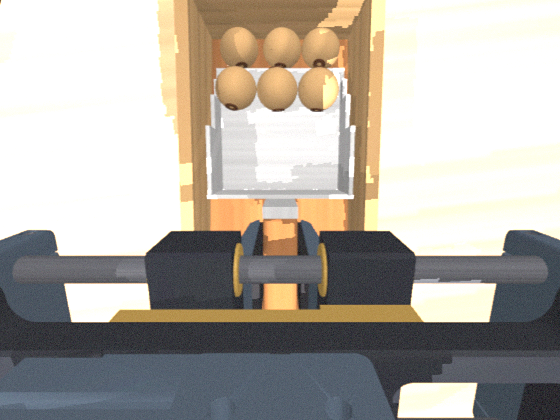

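View pics/b3.png

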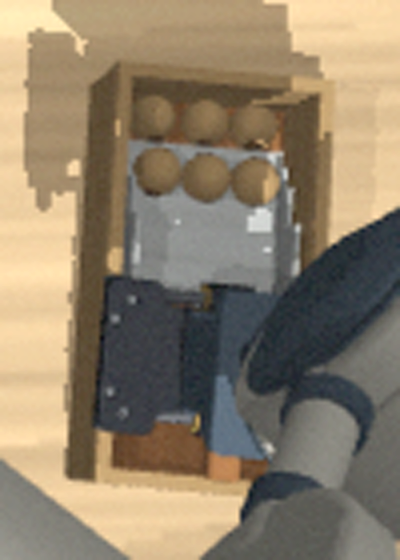

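Run:
```python
from h import *
def heel(xh,dz,pi):
    floor=.0272-.1228*(xh+.012)
    h=binp(xh,0,floor+dz); o=h+scoop_R(BYAW,pi)@np.array([.045,0,0])
    return tool_of(o,BYAW,pi)
for xh,dz,pi in ((-.002,.008,13),(-.002,.012,18)):
    p,R=heel(xh,dz,pi); arm.move_l(p,R,feed=.025); print(pi,arm.current_force(),arm.current_joint_positions())
print(arm.current_t())
save('b4w','wrist')
save('b4s','side',(200,180,450,400),3)
```

```text
13 [-0.1514 -0.8956 -1.9039] [-41.5566  30.3546 102.7993  12.3691  36.9045  45.6323]
18 [ 0.0232 -0.5575 -2.3879] [-43.8587  29.6271 107.1204  21.4897  30.7098  35.2367]
14.675
```

View pics/b4w.png

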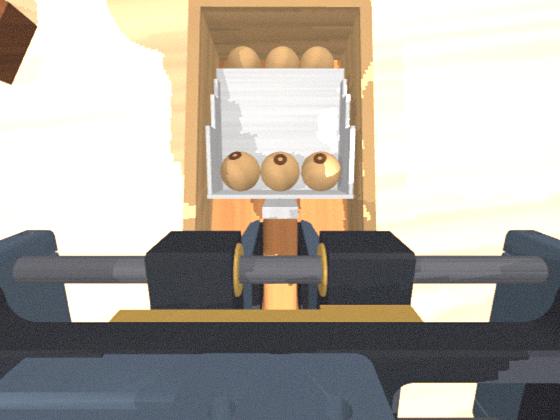

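View pics/b4s.png

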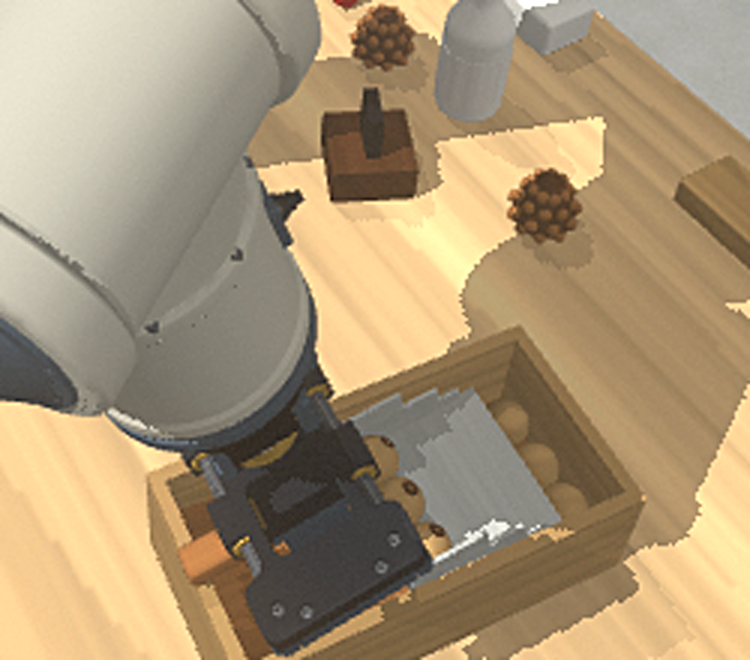

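Three beads rolled to the back of the pan (row 170) and the other three stay in the bin. I'll estimate the in-hand slip from the lip and back-wall corners, then lift.

Run:
```python
from h import *
from scipy.optimize import least_squares
w=arm.get_calibration("wrist"); tp,tR=arm.current_ee_pos(),arm.current_tool_rot()
def fit(px,w,tp,tR):
    pts=np.array([[.045,.046,.0024],[.045,-.046,.0024],[-.045,.046,.042],[-.045,-.046,.042]])
    def f(v):
        g=tp-tR[:,2]*arm.grip_depth; R=tR@np.diag([1,-1,-1])@Ro.from_euler('Y',-v[1]).as_matrix()
        o=g-R@np.array([v[0],0,.072])
        return (np.array([proj(w,o+R@p) for p in pts])-px).ravel()
    return least_squares(f,[-.08,0])
r=fit(np.array([[217,69],[344,69],[206,198],[354,198]]),w,tp,tR); print(r.x[0],np.degrees(r.x[1]),r.fun)
# sanity at g2w
T=np.load('pics/b1w_T.npy')
w2=dict(w,cam_to_world=T)
p1,R1=None,None
p=arm.current_ee_pos()
arm.move_l(p+[0,0,.13],feed=.12); print(arm.current_t(),arm.current_force())
save('b5s','side',(200,120,450,340),3); save('b5w','wrist')
```

```text
-0.07675962831501636 -5.558404573965258 [-0.1951 -0.328  -0.4907 -0.1659  2.0662  0.113  -1.7256  0.2062]
16.0083 [-0.9471 -0.5906 -1.9998]
```

View pics/b5s.png

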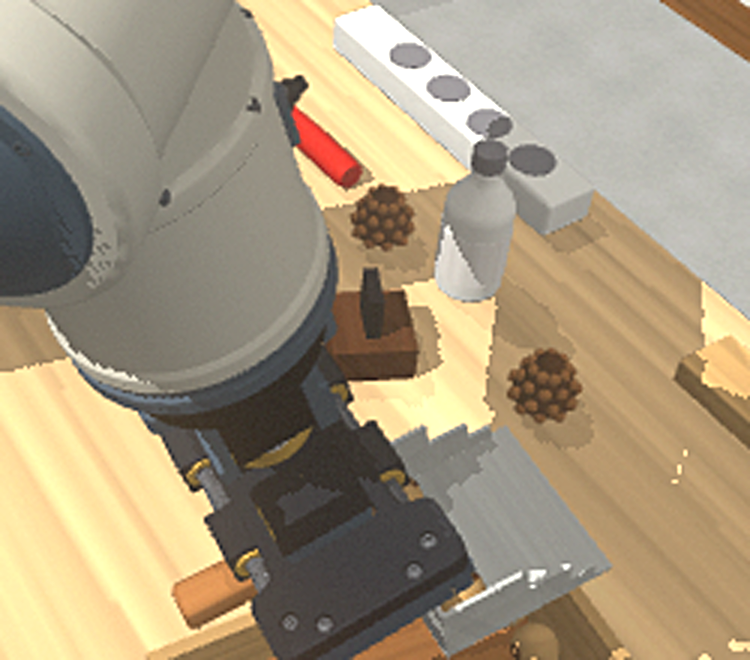

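View pics/b5w.png

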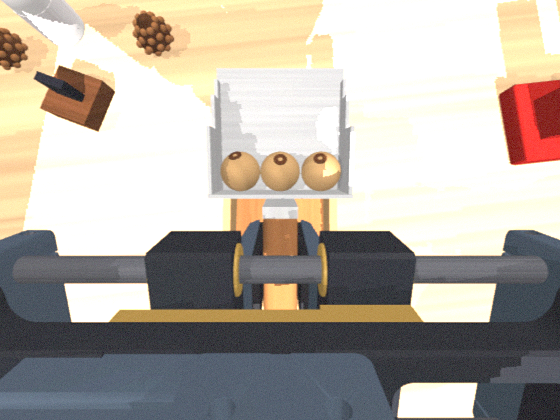

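```bash
python3 - <<'E'
s=open('h.py').read()
s=s.replace("R=scoop_R(yaw,pitch); Rt=R@np.diag([1,-1,-1.])","R=scoop_R(yaw,pitch); Rt=scoop_R(yaw,pitch-PO)@np.diag([1,-1,-1.])")
s=s.replace("GX=-.076\n","GX=-.0768\nPO=-5.6\n")
open('h.py','w').write(s)
E
python3 - <<'E'
from h import *
u=np.array([np.cos(np.radians(26)),np.sin(np.radians(26)),0])
def pose(back,z,pi): 
    l=BOWL-u*back; l[2]=z; return tool_of(lip_to_org(l,26,pi),26,pi)
p,R=pose(.05,.20,13); print(p,arm.current_ee_pos(),arm.solve_ik(p,R))
arm.move_l(p,R,feed=.15); print(arm.current_t())
p,R=pose(.05,.158,13); arm.move_l(p,R,feed=.1)
print(arm.current_t())
save('p1s','side',(60,60,310,250),3); save('p1w','wrist')
E
```

```text
[0.4272 0.2076 0.2249] [ 0.49   -0.2964  0.2085] [ 16.4251   7.5213 111.3981   4.4777  42.8095  77.6286]
19.65
20.2167
```

View pics/p1s.png

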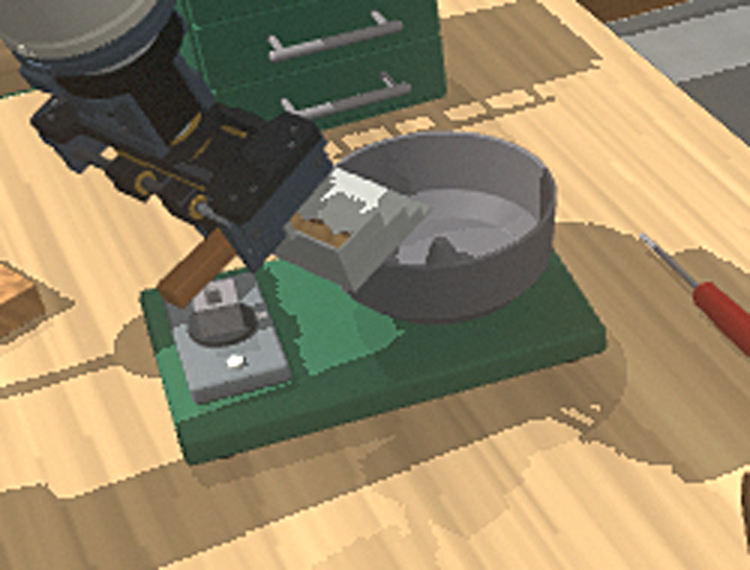

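View pics/p1w.png

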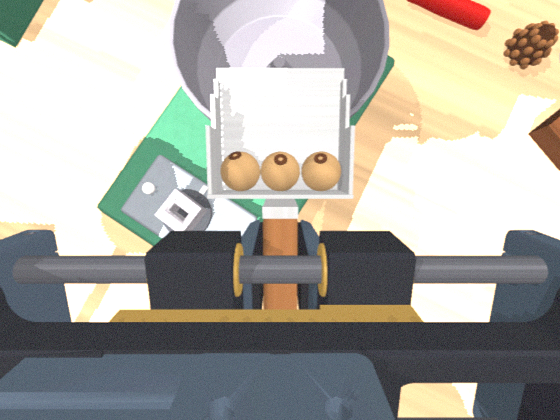

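The lip is inside the bowl and the three beads are still at the back of the pan. Pouring now.

Run:
```python
from h import *
u=np.array([np.cos(np.radians(26)),np.sin(np.radians(26)),0])
def pose(back,z,pi): 
    l=BOWL-u*back; l[2]=z; return tool_of(lip_to_org(l,26,pi),26,pi)
for pi,z in ((2,.144),(-6,.140),(-14,.138),(-24,.135),(-34,.133)):
    p,R=pose(.045,z,pi); arm.move_l(p,R,feed=.06)
print(arm.current_t(),arm.current_force())
arm.sleep(.3)
save('p2s','side',(60,60,310,250),3); save('p2w','wrist')
```

```text
22.575 [-0.1004 -0.4142 -1.553 ]
```

View pics/p2s.png

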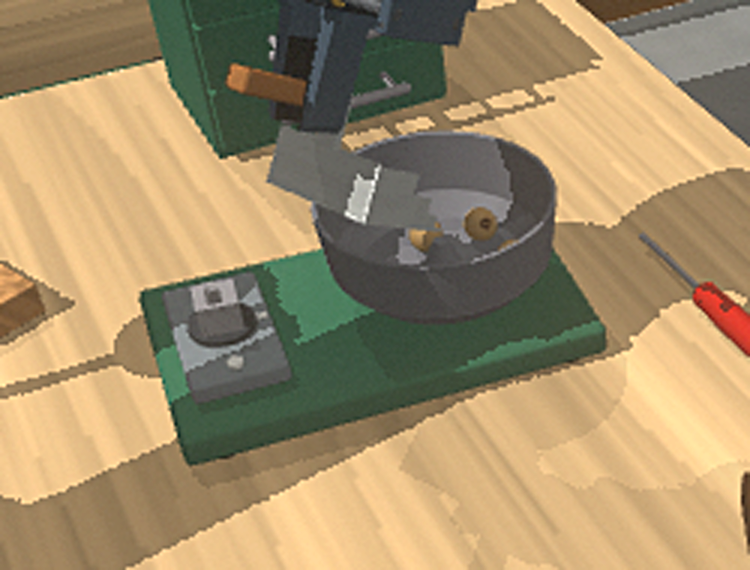

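View pics/p2w.png

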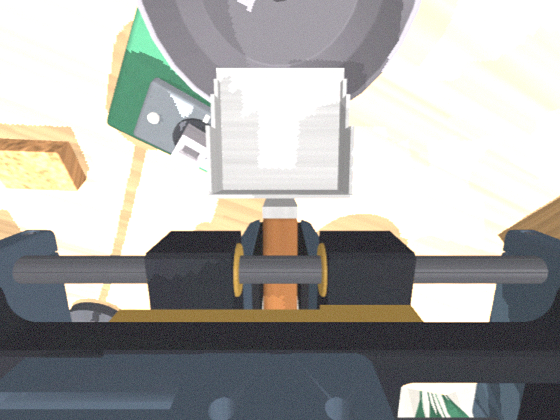

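The pan is empty and at least two beads show in the bowl. I'll retract, lay the scoop down and check the bowl.

Run:
```python
from h import *
u=np.array([np.cos(np.radians(26)),np.sin(np.radians(26)),0])
p=arm.current_ee_pos(); arm.move_l(p+[0,0,.05]-u*.02,feed=.15)
p,R=tool_of(SC+[0,0,.12],SYAW,0); arm.move_l(p,R,feed=.22)
p,R=tool_of(SC+[0,0,.006],SYAW,0); arm.move_l(p,R,feed=.15)
z=.006; f0=arm.current_force(); print(f0)
while z>-.004:
    z-=.001; p,R=tool_of(SC+[0,0,z],SYAW,0); arm.move_l(p,R,feed=.03)
    f=arm.current_force(); print(round(z,4),f)
    if f[2]-f0[2]>2: break
print(arm.current_t())
save('r1s','side',(60,60,330,265),2.9); save('r1t','top',(85,160,345,340),3)
```

```text
[ 0.3709 -0.3896 -0.9374]
0.005 [ 0.2157 -0.4116 -2.0675]
0.004 [ 1.6776  0.3776 -0.8971]
0.003 [-0.4031 -0.23   -1.1562]
0.002 [-0.1149 -0.0936 -1.3773]
0.001 [ 0.3065  0.0291 -2.126 ]
0.0 [-0.0593 -0.0245 -1.0743]
-0.001 [-0.1354  0.1171 -1.2532]
-0.002 [-0.3483  0.8105 -0.0106]
-0.003 [-4.983  -0.2288 13.5796]
27.975
```

View pics/r1s.png

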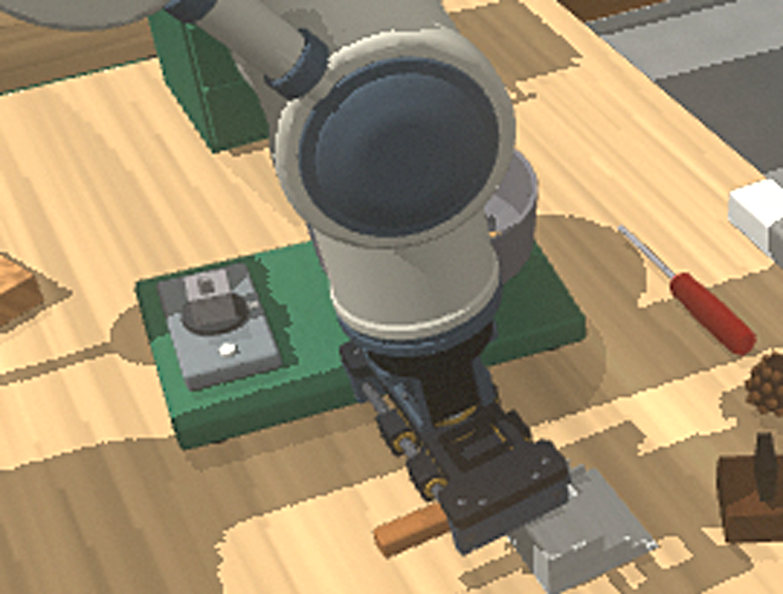

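View pics/r1t.png

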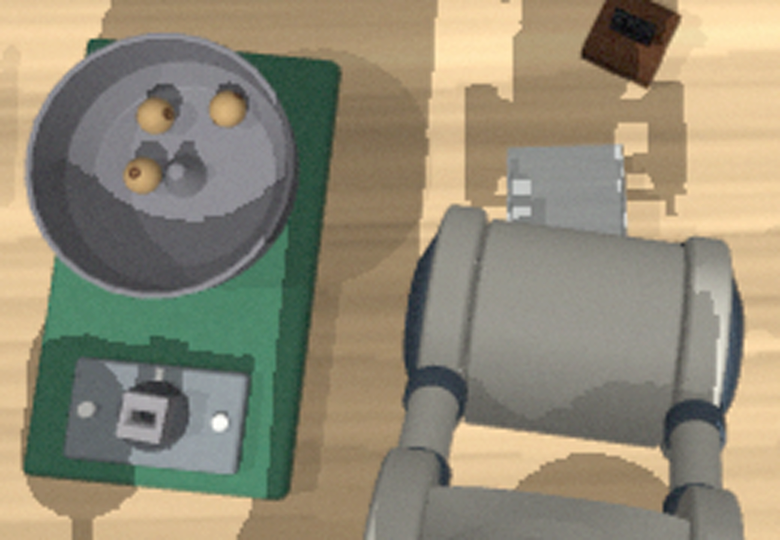

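Three beads are visible in the bowl at crop (155,115), (228,108) and (142,175). I'll release the scoop and go look at the key from above.

Run:
```python
from h import *
t=arm.get_calibration("top")
for q in ((155,115),(228,108),(142,175)):
    r=ray(t,(np.array(q)+.5)/3-.5+[85,160],.07); print(r,np.linalg.norm(r-BOWL))
p,R=tool_of(SC+[0,0,-.0018],SYAW,0); arm.move_l(p,R,feed=.02)
arm.grip(.05); print(arm.current_width(),arm.current_force())
p=arm.current_ee_pos(); arm.move_l(p-R[:,2]*.1,feed=.2)
tx=np.array([np.cos(np.radians(63)),np.sin(np.radians(63)),0])
K=np.array([.698,-.0555,0])
arm.move_l(K-tx*.066+[0,0,.125],down(np.radians(63)),feed=.22)
print(arm.current_t(),arm.current_joint_positions())
save('k1w','wrist'); save('k1s','side',(150,150,400,330),3)
```

```text
[0.633  0.3076 0.07  ] 0.05212478497764552
[0.6371 0.2527 0.07  ] 0.06118963924171567
[0.5877 0.3164 0.07  ] 0.03386448500687593
0.050244119924293534 [ 0.1391 -0.6777  0.7892]
30.9083 [-14.7445  37.4352  74.613    0.0093  68.0334  12.3146]
```

View pics/k1w.png

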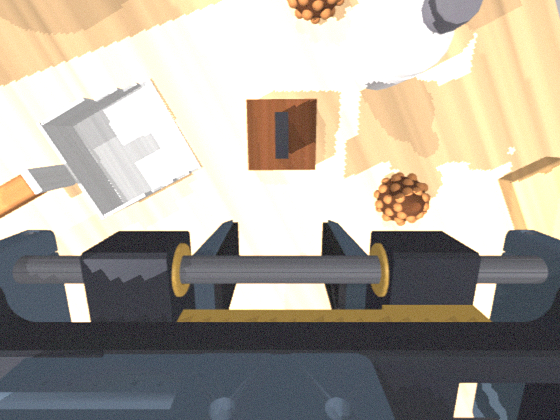

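View pics/k1s.png

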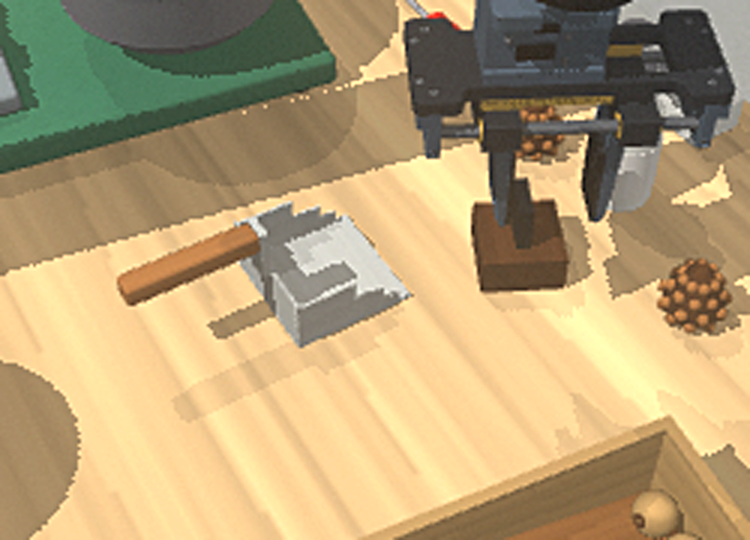

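The scoop lies flat on the bench. In the wrist view the key head is at about (281,135) on its stand, aligned with the stand. I'll measure both by colour mask.

Run:
```python
from h import *
im=cv2.imread('pics/k1w_raw.png'); w=arm.get_calibration("wrist"); w["cam_to_world"]=np.load('pics/k1w_T.npy')
roi=im[85:185,230:335]; hsv=cv2.cvtColor(roi,cv2.COLOR_BGR2HSV)
print(roi[50,50],roi[50,25],roi[15,50])
m=((hsv[...,1]<110)&(hsv[...,2]<75)).astype(np.uint8)
m=cv2.morphologyEx(m,cv2.MORPH_OPEN,np.ones((2,2)))
n,l,st,ce=cv2.connectedComponentsWithStats(m); i=1+np.argmax(st[1:,4]); print(st[i],ce[i]+[230,85])
c=cv2.findContours((l==i).astype(np.uint8),0,1)[0][0]
b=cv2.boxPoints(cv2.minAreaRect(c))+[230,85]; print(b)
P=np.array([ray(w,q,.066) for q in b]); print(P,P.mean(0)); 
for i in range(4): d=P[(i+1)%4]-P[i]; print(np.linalg.norm(d),np.degrees(np.arctan2(d[1],d[0])))
# stand
m2=((hsv[...,1]>110)&(hsv[...,2]<110)&(hsv[...,0]<20)).astype(np.uint8)|m
c=max(cv2.findContours(m2,0,1)[0],key=cv2.contourArea); b=cv2.boxPoints(cv2.minAreaRect(c))+[230,85]
P=np.array([ray(w,q,.03) for q in b]); print('stand',b,P.mean(0))
for i in range(4): d=P[(i+1)%4]-P[i]; print(np.linalg.norm(d),np.degrees(np.arctan2(d[1],d[0])))
cv2.imwrite('pics/k1c.png',cv2.resize(roi,None,fx=6,fy=6,interpolation=cv2.INTER_NEAREST))
```

```text
[48 41 42] [37 61 99] [ 31  57 100]
[ 46  28  14  47 632] [282.5206 135.7421]
[[276. 113.]
 [289. 113.]
 [289. 159.]
 [276. 159.]]
[[ 0.7031 -0.0393  0.066 ]
 [ 0.7117 -0.0436  0.066 ]
 [ 0.6966 -0.0737  0.066 ]
 [ 0.6877 -0.0692  0.066 ]] [ 0.6998 -0.0565  0.066 ]
0.009607699846363097 -27.03820768041922
0.03366474444937655 -116.60608586678408
0.009962927779306135 152.97402927858047
0.03366606734825315 62.78933604503748
stand [[266.  99.]
 [316.  99.]
 [316. 168.]
 [266. 168.]] [ 0.7072 -0.0587  0.03  ]
0.04227995130895266 -27.041760623615676
0.058218554193518256 -115.35112060295015
0.04464168164931352 152.97653008039006
0.058211026016999304 62.324244911094354
```

View pics/k1c.png

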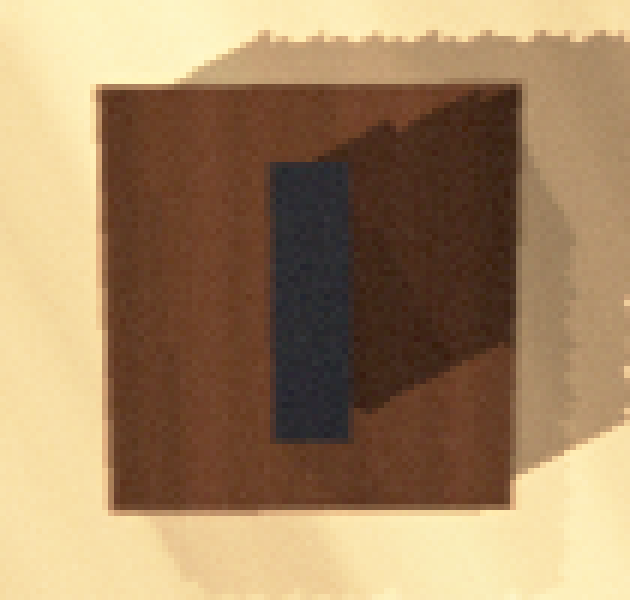

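```bash
cat >> h.py <<'E'
KEY=np.array([.6997,-.0564,.006]); KYAW=-27.0
LEAN=12.
def ktool(tip,kyaw,gz=.051):
    """TCP pose holding upright key with tip at tip, key x yaw in deg"""
    R=down(np.radians(kyaw+90))@Ro.from_euler('y',LEAN,degrees=True).as_matrix()
    return np.array(tip)+[0,0,gz]+R[:,2]*arm.grip_depth, R
E
python3 - <<'E'
from h import *
S=np.array([.410,.306,.081])
for z,y in ((.03,-7),(-.024,-7),(-.024,-15),(-.024,-50),(-.024,-80),(-.024,-95)):
    q=arm.solve_ik(*ktool(S+[0,0,z],y)); print(z,y,None if q is None else np.round(q,1))
p,R=ktool(KEY,KYAW)
print(p); arm.move_l(p+[0,0,.075],R,feed=.15)
arm.move_l(p,feed=.1); print(arm.current_ee_pos(),arm.current_force(),arm.current_t())
save('k2s','side',(250,130,430,290),4)
E
```

```text
0.03 -7 [ 23.2  21.8 104.4  13.9  48.6  21.5]
-0.024 -7 [ 23.2  27.  107.5  16.1  40.5  18.4]
-0.024 -15 [ 23.9  26.6 108.5  15.1  38.3  27.5]
-0.024 -50 [ 28.5  25.7 110.7   4.5  31.9  74.9]
-0.024 -80 [ 33.1  26.2 109.6  -8.5  33.5 119.8]
-0.024 -95 [ 35.1  26.8 108.1 -13.   36.6 139.9]
[ 0.7015 -0.0529  0.0386]
[ 0.7019 -0.053   0.0392] [-0.2931 -0.0849  0.3059] 32.5333
```

View pics/k2s.png

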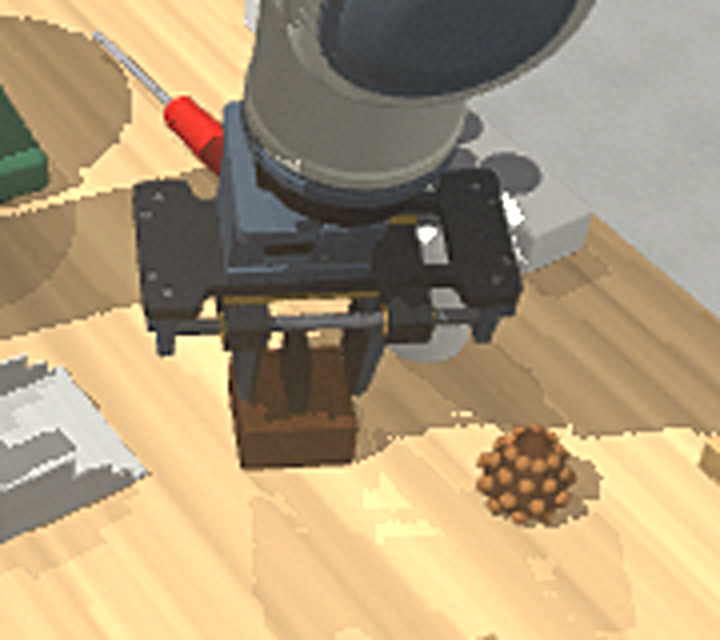

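Run:
```python
from h import *
arm.grip(0); print(arm.current_width())
p=arm.current_ee_pos(); arm.move_l(p+[0,0,.05],feed=.08); print(arm.current_force())
arm.move_l(p+[0,0,.14],feed=.2)
S=np.array([.410,.306,.081]); ky=-10; v=np.array([np.cos(np.radians(80)),np.sin(np.radians(80)),0])
_,R=ktool(S,ky); q=S-v*.09; q[2]=.16
arm.move_l(q+[0,0,.02],R,feed=.2); arm.sleep(.2)
print(arm.current_t(),arm.current_joint_positions())
save('k3w','wrist'); save('k3s','side',(80,80,330,280),3)
```

```text
0.009848868511968829
[ 1.0033  0.0824 -0.4268]
37.0417 [ 12.3996  14.3452 109.0188  13.954   52.8276  14.3407]
```

View pics/k3w.png

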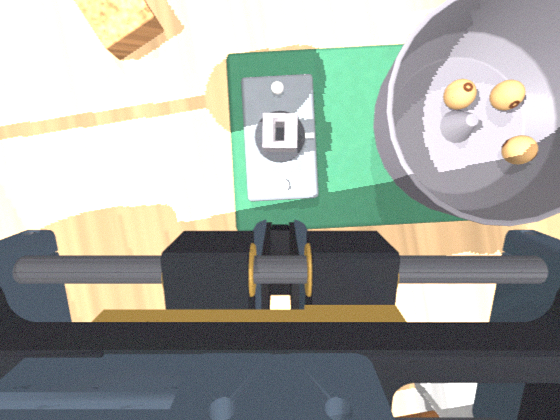

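View pics/k3s.png

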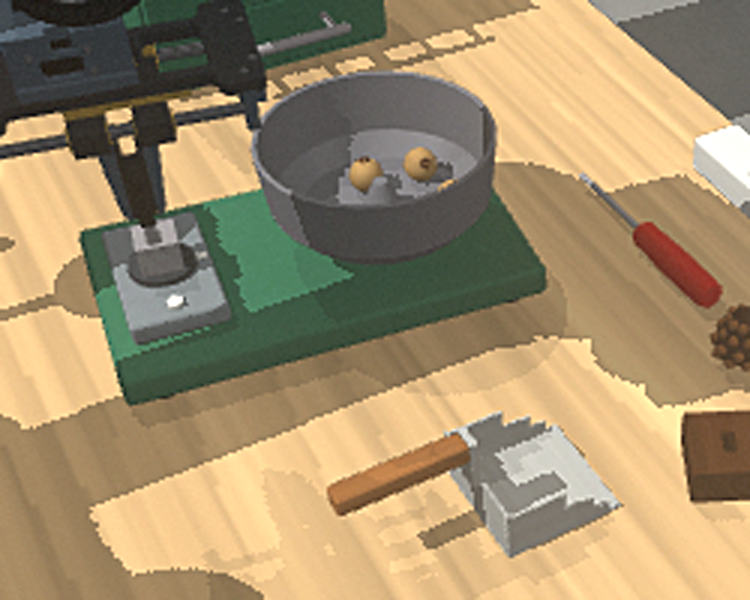

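The key is held, three beads are in the bowl, and the scoop is flat. The slot shows at about (280,131). I'll measure it.

Run:
```python
from h import *
im=cv2.imread('pics/k3w_raw.png'); w=arm.get_calibration("wrist"); w["cam_to_world"]=np.load('pics/k3w_T.npy')
o=(250,100); roi=im[100:165,250:315]; g=cv2.cvtColor(roi,cv2.COLOR_BGR2GRAY)
print(g[10:55:3,8:55:3])
cv2.imwrite('pics/k3c.png',cv2.resize(roi,None,fx=9,fy=9,interpolation=cv2.INTER_NEAREST))
```

```text
[[117 119 116 118 118 115 113 102 114 112 115 117 120 161 180 180]
 [121 120 210 202 177 174 171 171 169 152 149 166 167 184 178 178]
 [119 123 212 200 206 207 204 205 200 204 208 206 208 156 183 179]
 [120  76 214 203 207 149 155 176 182 186 201 206 207 135 122 118]
 [105  93 211 201 206 148  87  90  94 172 205 205 210 137  65 120]
 [103  98 212 201 209 141  85  86  80 174 208 206 210 117  58 109]
 [ 96  97 215 202 206 141  61  56  52 176 204 206 210 116  64  69]
 [ 95  95 211 201 205 142  66  54  54 172 207 202 209 115  63  61]
 [ 98 101 212 200 209 147  65  55  54 175 207 204 208 114  63  60]
 [101  97 212 202 211 141  58  55  56 181 204 206 209 117  55  60]
 [ 92  97 216 202 206 142  90  97  98 181 208 207 211  98  52  66]
 [ 96  93 212 203 211 207 202 205 196 205 208 209 211  95  55  63]
 [ 95 100 209 199 208 204 204 203 199 205 208 210 211  93  55  96]
 [135  95  94  91  91  89  87  91  93  90  83  91  94  66  58 107]
 [184  93  98  92  84  89  87  88  87  85  86  88  87  69 100 120]]
```

View pics/k3c.png

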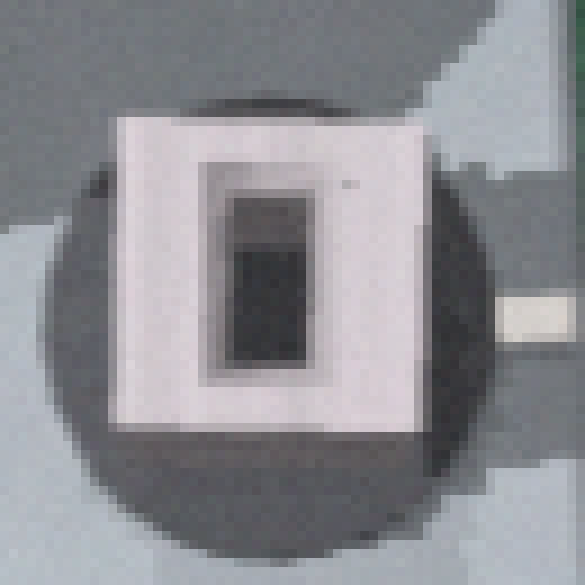

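Run:
```python
from h import *
im=cv2.imread('pics/k3w_raw.png'); w=arm.get_calibration("wrist"); w["cam_to_world"]=np.load('pics/k3w_T.npy')
g=cv2.cvtColor(im,cv2.COLOR_BGR2GRAY)
m=np.zeros_like(g); m[100:165,250:315]=(g[100:165,250:315]>143); m[:, 300:]=0; m[:112]=0
n,l,st,ce=cv2.connectedComponentsWithStats(m); k=1+np.argmax(st[1:,4]); print(st[k])
c=max(cv2.findContours((l==k).astype(np.uint8),0,1)[0],key=cv2.contourArea)
b=cv2.boxPoints(cv2.minAreaRect(c)); print(b)
P=np.array([ray(w,q,.081) for q in b]); print('barrel',P.mean(0))
for i in range(4): d=P[(i+1)%4]-P[i]; print(np.linalg.norm(d),np.degrees(np.arctan2(d[1],d[0])))
z=lambda q:(np.array(q)+.5)/9-.5+[250,100]
Q=np.array([ray(w,z(q),.081) for q in ((116,117),(428,122),(424,433),(110,432))]); print(Q.mean(0))
for i in range(4): d=Q[(i+1)%4]-Q[i]; print(np.linalg.norm(d),np.degrees(np.arctan2(d[1],d[0])))
C=np.array([ray(w,z(q),.081) for q in ((200,163),(330,163),(330,385),(200,385))]); print('chamf',C.mean(0))
# slot from top camera
t=arm.get_calibration('top'); print(ray(t,(np.array([142,416])+.5)/3-.5+[85,160],.081))
# polisher expected slot
```

```text
[262 112  38  36 989]
[[262. 112.]
 [299. 112.]
 [299. 147.]
 [262. 147.]]
barrel [0.4126 0.3097 0.081 ]
0.0346279196147864 -10.006207379716592
0.032550213760703106 -99.87341279399975
0.03476474825697756 169.99704237595245
0.032552156036407535 79.88574403789814
[0.4116 0.3092 0.081 ]
0.03245144500128808 -10.914999337706202
0.032145255433678646 -100.63006436268888
0.03278373857033215 169.81575931184207
0.03256341768113321 78.78629061986878
chamf [0.4111 0.3095 0.081 ]
[0.411  0.3094 0.081 ]
```

```bash
cat >> h.py <<'E'
SLOT=np.array([.4114,.3094,.081]); SLY=-10.4
E
python3 - <<'E'
from h import *
p,R=ktool(SLOT+[0,0,.03],SLY); arm.move_l(p,R,feed=.15)
p,R=ktool(SLOT+[0,0,.006],SLY); arm.move_l(p,R,feed=.06); arm.sleep(.2)
f0=arm.current_force(); print(f0,arm.current_t())
save('k4s','side',(90,110,210,210),6)
z=.006
while z>-.0245:
    z-=.002; p,R=ktool(SLOT+[0,0,z],SLY); arm.move_l(p,R,feed=.025)
    f=arm.current_force()-f0; print(round(z,4),f,(arm.current_ee_pos()-p)*1000)
    if abs(f[2])>8 or np.hypot(f[0],f[1])>8: break
print(arm.current_t())
save('k5s','side',(90,110,210,210),6)
E
```

```text
[ 0.2722  0.0332 -0.6716] 38.7333
0.004 [-0.4512  0.105  -0.1402] [-0.0803 -0.0202 -0.0865]
0.002 [-0.8508 -0.61    0.7942] [-0.0835 -0.0321 -0.1459]
0.0 [-0.6658 -0.7486  0.6   ] [-0.0464 -0.0231 -0.1228]
-0.002 [ 0.3244 -0.1465  0.6239] [-0.0994 -0.0304 -0.126 ]
-0.004 [ 0.3943 -0.1452  0.3432] [-0.085  -0.0162 -0.1203]
-0.006 [ 0.0922 -0.3566  0.3771] [-0.0636 -0.0199 -0.1221]
-0.008 [-0.5904 -0.3447  1.2341] [-0.052  -0.0344 -0.1209]
-0.01 [-0.8355  0.0827 -1.099 ] [-0.0635 -0.0264 -0.1206]
-0.012 [-0.2103 -1.2332  0.5788] [-0.091  -0.0372 -0.1226]
-0.014 [-0.3291 -0.6662 -0.2157] [-0.0882 -0.0293 -0.1364]
-0.016 [ 0.0468  0.4621 -0.0032] [-0.0654 -0.0218 -0.1268]
-0.018 [-0.4033  0.4365 -0.3673] [-0.0471 -0.0208 -0.1252]
-0.02 [-0.6542  0.3489 -0.2999] [-0.0803 -0.0428 -0.1328]
-0.022 [-0.5843  0.097   0.5027] [-0.101  -0.0472 -0.1265]
-0.024 [-0.4472  0.2851  0.6387] [ 0.0672  0.0304 -0.0291]
-0.026 [-4.9327 -2.4288 21.8778] [0.2727 0.3208 0.8315]
42.7833
```

View pics/k4s.png

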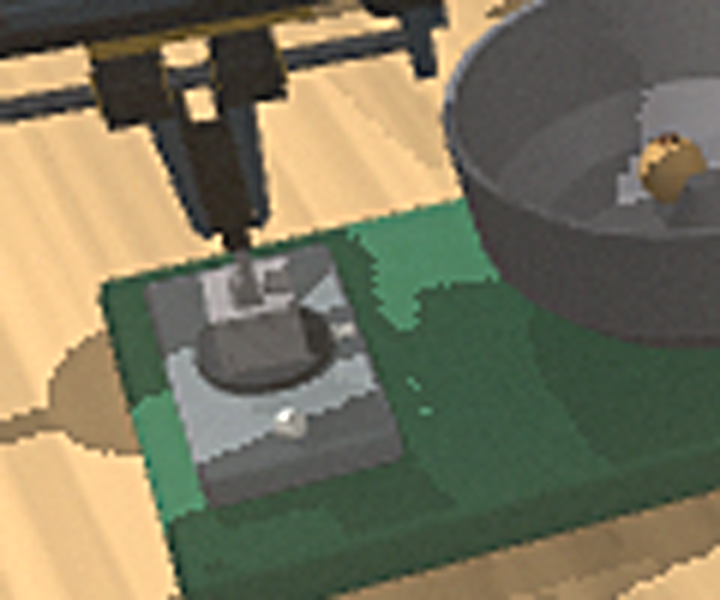

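View pics/k5s.png

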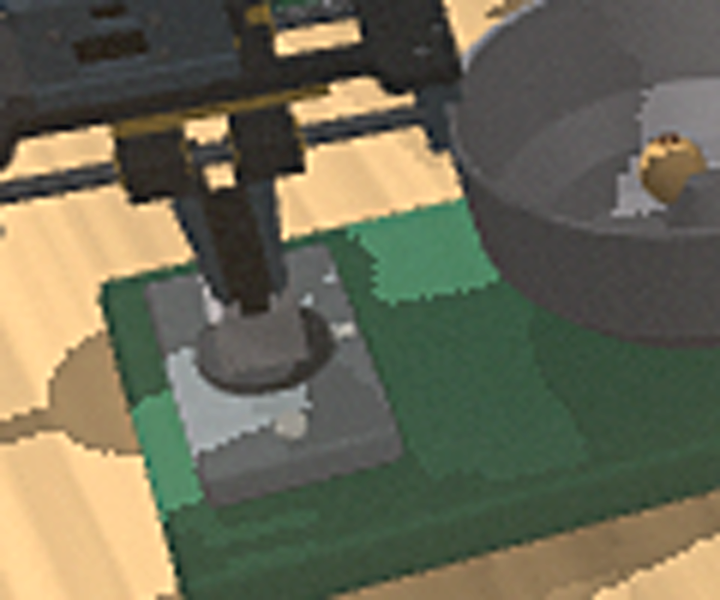

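The key is home: contact came at tip −24 to −26 mm, as expected. Now I'll turn clockwise to the stop, watching the torque.

Run:
```python
from h import *
p,R=ktool(SLOT+[0,0,-.0238],SLY); arm.move_l(p,R,feed=.02)
t0=arm.current_torque(); f0=arm.current_force(); print(t0,arm.current_t())
y=SLY
while y>-91:
    y-=8 if y>-66 else 4
    p,R=ktool(SLOT+[0,0,-.0238],y); arm.move_l(p,R,feed=.0016 if y>-70 else .0012)
    t=arm.current_torque()-t0; f=arm.current_force()-f0
    print(round(y,1),t,f,round(arm.current_t(),2))
    if abs(t[2])>.45 or np.linalg.norm(f)>25: break
save('k6s','side',(90,110,210,210),6)
```

```text
[-0.2668  0.105  -0.0445] 43.0917
-18.4 [-0.0051  0.0156  0.0773] [0.2522 0.7087 0.1355] 43.42
-26.4 [0.0336 0.5713 0.1679] [-2.3835  1.6439  0.2741] 43.76
-34.4 [0.2592 0.818  0.2077] [-4.3003  2.1539 -0.3589] 44.09
-42.4 [0.2862 0.9227 0.202 ] [-3.5339  1.6473 -1.1451] 44.42
-50.4 [0.3776 0.867  0.149 ] [-3.4208  2.1157 -0.393 ] 44.76
-58.4 [0.4547 0.7741 0.0918] [-2.5682  3.3912 -0.6657] 45.09
-66.4 [0.3806 0.4611 0.1093] [-2.1971  2.8937 -0.8708] 45.42
-70.4 [0.4282 0.3938 0.0874] [-0.5365  2.4389 -0.2095] 45.67
-74.4 [0.5026 0.2543 0.13  ] [-0.6136  2.2322 -0.7775] 45.92
-78.4 [0.4662 0.1921 0.1032] [ 0.142   2.3229 -0.497 ] 46.17
-82.4 [0.5484 0.156  0.1488] [-0.0271  2.5533  0.3   ] 46.42
-86.4 [0.6358 0.1305 0.1136] [ 0.3452  3.7071 -0.0835] 46.67
-90.4 [ 0.6176 -0.0672  0.1739] [ 1.921   2.6745 -0.0732] 46.92
-94.4 [0.6952 0.0271 0.4748] [0.015  2.9167 0.5898] 47.17
```

View pics/k6s.png

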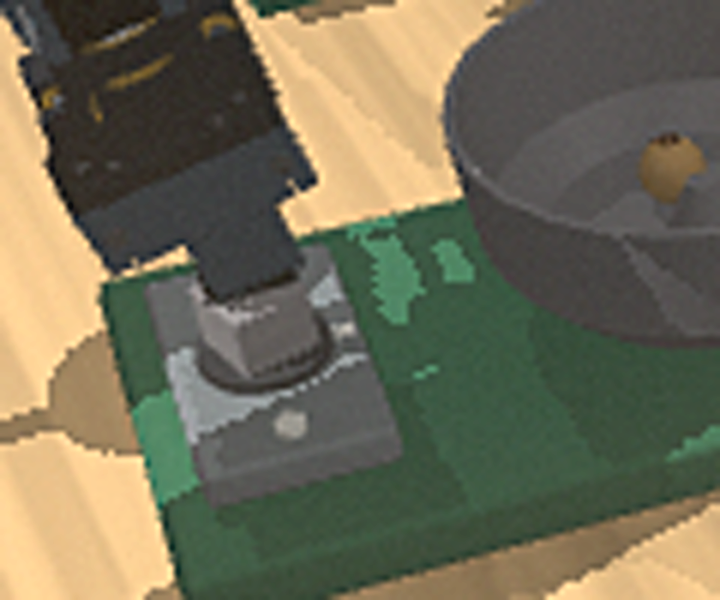

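Torque rose at about −94°, so the stop is reached. I'll back off within the play, release, retreat and check.

Run:
```python
from h import *
p,R=ktool(SLOT+[0,0,-.0238],-91); arm.move_l(p,R,feed=.001)
print(arm.current_torque())
arm.grip(.035); print(arm.current_width(),arm.current_force())
R=arm.current_tool_rot(); p=arm.current_ee_pos()
arm.move_l(p-R[:,2]*.05,feed=.1)
p=arm.current_ee_pos(); arm.move_l(p+[-.03,-.06,.10],feed=.2)
print(arm.current_t(),arm.current_joint_positions())
save('f1s','side',(80,80,330,280),3); save('f1t','top'); save('f1w','wrist')
```

```text
[0.7918 0.4417 0.2508]
0.03526115849413657 [-0.28   -0.1759 -0.6557]
49.45 [ 31.0039   8.2027 105.9062  -7.6398  55.9522 125.7482]
```

View pics/f1s.png

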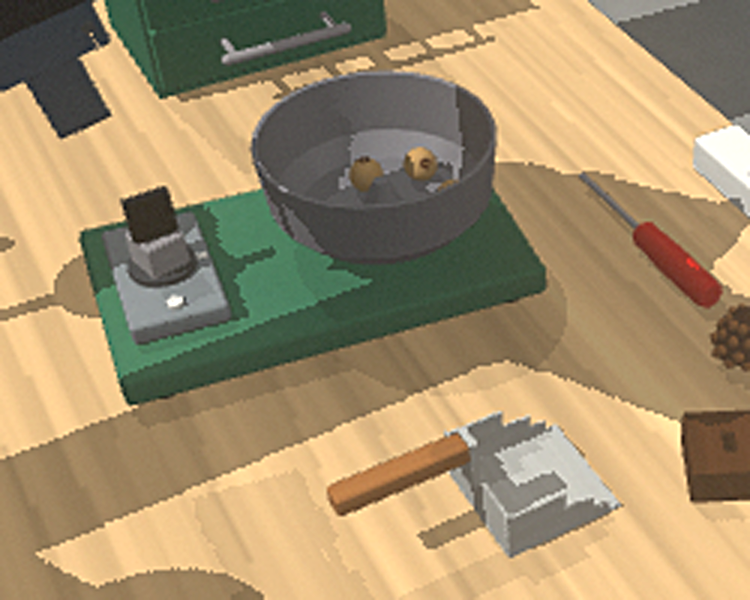

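View pics/f1t.png

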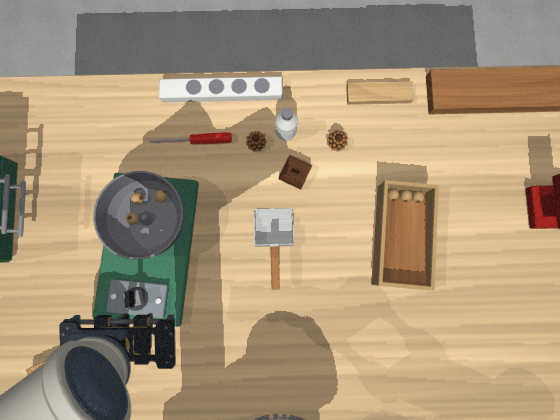

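View pics/f1w.png

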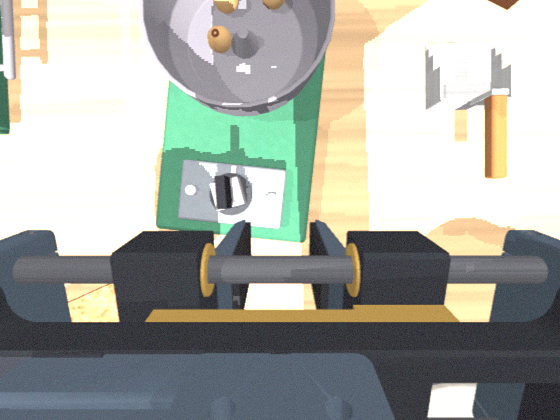

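The key stands upright in the barrel with its head at wrist (222,192). Three beads are in the bowl, three in the bin, and the bystanders look unmoved. I'll measure the barrel angle.

Run:
```python
from h import *
im=cv2.imread('pics/f1w_raw.png'); roi=im[160:225,195:270]
cv2.imwrite('pics/f1c.png',cv2.resize(roi,None,fx=9,fy=9,interpolation=cv2.INTER_NEAREST))
```

```text
(no output)
```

View pics/f1c.png

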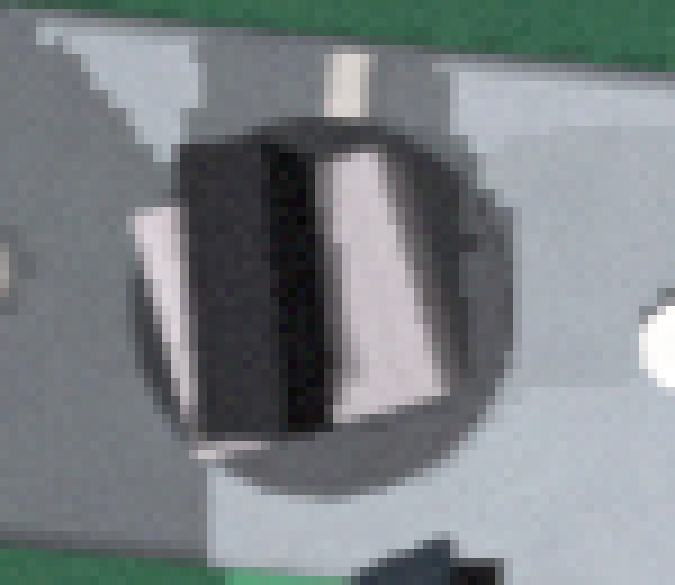

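Run:
```python
from h import *
w=arm.get_calibration("wrist"); w["cam_to_world"]=np.load('pics/f1w_T.npy')
z=lambda q:(np.array(q)+.5)/9-.5+[195,160]
def ang(a,b,h):
    d=ray(w,z(b),h)-ray(w,z(a),h); return np.degrees(np.arctan2(d[1],d[0])),np.linalg.norm(d)
print('barrel',ang((380,150),(450,392),.081),ang((133,215),(195,450),.081))
print('console edge',ang((0,10),(675,75),.05))
print('key',ang((180,145),(195,440),.117),ang((265,145),(285,435),.117))
T=[ray(w,z(q),.117) for q in ((180,145),(265,145),(285,435),(195,440))]; print('key head centre',np.mean(T,0),'slot',SLOT)
c=[ray(w,z(q),.081) for q in ((133,215),(380,150),(450,392),(195,450))]; print('barrel centre',np.mean(c,0))
```

```text
barrel (np.float64(-165.05069798975975), np.float64(0.031724034852730766)) (np.float64(-166.59718688980263), np.float64(0.030624377729244825))
console edge (np.float64(-96.42687945783977), np.float64(0.09309934148590251))
key (np.float64(-178.47582017677672), np.float64(0.033272389883776496)) (np.float64(-177.37503250426235), np.float64(0.032742228508000466))
key head centre [0.4125 0.3092 0.117 ] slot [0.4114 0.3094 0.081 ]
barrel centre [0.4119 0.309  0.081 ]
```

The barrel reads about 69° (1.21 rad) clockwise, at its stop. The key is within about 1 mm of the slot centre and its head is at the barrel. Handing in.

Run:
```python
from rig import arm
print(arm.current_force(),arm.current_t()); arm.sign_off(); print(arm.current_t())
```

```text
[-0.49955592  0.6433348   0.62853227] 49.6
the job is handed in; nothing more can be done
the job is handed in; nothing more can be done
```

The job is handed in at 49.6 s of the 72 s allowed. `sign_off` reports no verdict, so success rests on my own last checks.

**What I did:** I scooped three beads from the bin, poured them into the polisher's bowl, and laid the scoop back on the bench. Then I took the key from its stand, pushed it home in the switch, and turned it clockwise to the stop. I released it and moved the gripper clear.

**Last checks:**
- **Beads:** three are in the bowl, 34, 52 and 61 mm from its point against the 78 mm limit. I measured this after the pour; later pictures still show three in the bowl and three in the bin.
- **Scoop:** it looks flat, empty and released in the side and top views. I did not measure its tilt as a number.
- **Switch and key:** the barrel is about 1.21 rad on, and the key's head is about 1 mm from the slot centre. The full depth comes from the insertion, where the key met firm contact with its tip 24 to 26 mm below the mouth.
- **Bystanders:** cones, glue bottle and screwdriver look unmoved in the last top view.

**What went differently:** while pushing into the beads, the scoop slid about 9 mm and tipped about 5.6° in the grip. I measured this from the wrist camera and allowed for it when pouring and laying the scoop down. No check failed at the end.

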